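# Set the rod-hone stop to the long line and clamp it

### The arm

A 6-joint arm with a two-finger parallel gripper is mounted at the origin on the work surface. World frame = base frame: x ahead of the robot, y to its left, z up, the work surface at z = 0. Lengths are in m, angles in degrees, forces in N, time in s.
With the tool pointing down it reaches from about 0.325 to 0.775 m from the base axis. Payload 5.5 kg.
Tool frame: the origin (TCP) lies at the centre of the arm's flange, where the gripper is bolted on; the fingertips stand 182 mm ahead of it and the grasp point (between the pads) lies 163 mm ahead of it; z points along the fingers, y is the direction in which the jaws open and shut (so a half turn about z gives the same grasp; the last joint's range is limited). The gripper opens to 88 mm and grips with 3 to 60 N. Pads are 20 mm wide; open, the fingers measure 115 mm over their backs; the gripper's body (75 mm by 178 mm) begins 61 mm behind the grasp point.
Start: joints at [72.267, 5.22, 70.514, -0, 104.267, -3.249], TCP at [0.15, 0.581, 0.405] pointing down, gripper open.
Joint ranges: [-164.24, 164.24], [-49.07, 125.15], [9.68, 141.18], [-86.29, 266.29], [3.28, 154.24], [-151.56, 151.56]. Speed limits (degrees/s): [147.25, 147.25, 172.46, 180, 180, 180].

### API

Orientations are given as [roll, pitch, yaw] about the fixed x, y, z axes, in that order (R = Rz(yaw) Ry(pitch) Rx(roll)).
In Python, from station import r gives the robot as it stands. The module is installed in compiled form; this text tells all that it offers. Calls block until the motion is done:
- r.reach(position, orientation): joint-space move of the TCP to a pose.
- r.servo_line(position, rotation=None, speed=0.15): straight line of the TCP; rotation=None keeps the orientation; speed is the mean speed in m/s.
- r.move_joints(angles): joint-space move.
- r.let_go() and r.grab(squeeze=None): open the fingers fully, or close them until they stop; squeeze is the grip in N (None keeps the last).
- r.wait(seconds).
- r.inverse_kinematics(position, orientation): joint angles nearest the present ones, or None.
- r.sense(): the state.
- r.snapshot(name): name is "side" or "top" or "wrist"; returns a dict with "frame" (384x512x3 uint8, red, green, blue), "fx", "fy", "cx", "cy" (pixels), "R" (3x3) and "t" (3): a world point X has camera coordinates R X + t. Camera axes: x right, y down, z forward; pixel columns grow to the right and rows downward; lengths in m; the calibration is good to about 2 mm. A picture is of the moment at which its call begins. There is no depth.
A pose or a line that the arm cannot do raises r.IKError and nothing moves.
- r.hand_in(): hands the job in, once; it reports no verdict.
The state is a dict: "clock": time; "joints": joint angles; "joint_vel": joint speeds; "joint_torque": joint torques, N m; "tcp_pos": TCP position; "orientation": TCP orientation; "contact_force": force on the tool from outside, world axes, zero at the start; "torque": the same for the moment, N m; "opening": finger opening in m.
Only numpy, scipy, OpenCV 4.12 (cv2) and the standard library are available. Lean on these libraries where they do the work, as an engineer would, in place of code of your own. Each camera call takes 0.05 s, during which the arm holds its last target. There are 200 camera calls.

### The job

Slide the slotted stop bracket along its studs until the little pointer on its side sits on the long painted line of the base (not the short one), and let go of it. Then tighten it by swinging the black clamp lever clockwise (seen from above) all the way round to its stop.

Things in the scene. Friction and masses are not known exactly. Their poses are not given: they have to be found in the camera images.
- stop_plate (a point): Upright plate of the aluminium slotted bracket on the dark 20 mm base plate; point at its centre, 72 mm above the bench. Plate 10 mm thick (y), 90 wide (x), top at 100 mm. Its 8 mm foot runs 223 mm to -y. Slides along y only, 120 mm in all, drag 4 N, stays where left. Pointer: 8 mm tongue on the +x side, same y as this point. Lever hub is 85 to 205 mm to its -y.
- long_line: Long white painted line on the base, 54 mm (x) by 4 mm (y), origin mid-line, 20 mm above the bench; axes parallel to the plate's. On the mark = plate point at y 0 in this frame. An old line, only 18 mm long, lies 70 to 110 mm away; the pointer starts between the two, and either may be the long one.
- clamp_grip (a point): Centre of the upright round black grip (20 mm diameter, 46 high, top 98 mm above the bench, this point 75) at the end of the clamp lever. The lever turns level about a vertical pivot 80 mm from this point; the x axis here points level from pivot to grip, z up. Hub radius 14 mm, top 57 mm above the bench.
- clamp (a joint): Clamp lever angle, rad: 0 loose (arm along the base's -y), growing clockwise seen from above to 1.4 at its end stop, tight (arm nearly along the base's -x, towards the robot). Starts at 0 to 0.3; drag 0.2 N m (2.5 N at the grip); stays where left.

How it is judged (in metres and radians):
On the way, in this order (a step that is already met when the one before it is completed fails the run):
1. the bracket stands on the long line, within 10 mm, while the clamp is still loose (below 0.6 rad) (y of stop_plate in the frame of long_line between -0.01 and 0.01 m and value of joint clamp below 0.6 rad), for 0.2 s.
2. the clamp lever is swung tight (beyond 1.2 rad) (value of joint clamp above 1.2 rad), for 0.2 s.
At the end, for the whole second after the job is handed in: The bracket's upright plate is within 10 mm of the long line (along the slide), the clamp lever is beyond 1.2 rad of its 1.4 rad swing and at rest (y of stop_plate in the frame of long_line between -0.01 and 0.01 m and value of joint clamp above 1.2 rad and velocity of joint clamp between -0.05 and 0.05 rad/s); the robot touches nothing.
It fails at once if the clamp is tight (beyond 1.2 rad) while the bracket is more than 12 mm off the long line (value of joint clamp above 1.2 rad and (y of stop_plate in the frame of long_line above 0.012 m or y of stop_plate in the frame of long_line below -0.012 m)).
It also fails if it takes over 42 s, if anything falls off the work surface, if the arm or the gripper's body presses on something with over 40 N, if the wrist force passes 120 N, or if a joint passes its speed limit or range.

## Working session

There is one attempt and no reset: what is moved stays moved. The work goes in short steps, each a Python script; the robot and the scene stay as the last script left them, time stands still between calls to the robot, and variables do not carry over. Pictures are saved under pics/ and viewed, about 8 in all and at most 12, crops included, and the job is handed in when it is done.

```bash
mkdir -p pics; cat > h.py <<'E'
import numpy as np, cv2
from station import r
def snap(n,f):
    s=r.snapshot(n); cv2.imwrite('pics/'+f+'.png',s['frame'][:,:,::-1]); np.savez('pics/'+f+'.npz',**{k:s[k] for k in s}); return s
def ray(s,u,v,z):
    R=np.array(s['R']);t=np.array(s['t']); C=-R.T@t
    d=R.T@np.array([(u-float(s['cx']))/float(s['fx']),(v-float(s['cy']))/float(s['fy']),1])
    return C+d*(z-C[2])/d[2]
def proj(s,X):
    c=np.array(s['R'])@np.array(X)+np.array(s['t']); return float(s['fx'])*c[0]/c[2]+float(s['cx']),float(s['fy'])*c[1]/c[2]+float(s['cy'])
E
python3 - <<'E'
from h import *
for n in('top','side'):
    s=snap(n,n+'0'); print(n,s['fx'],-np.array(s['R']).T@np.array(s['t']),np.round(s['R'],2).tolist())
a=[cv2.imread(f'pics/{n}0.png') for n in('top','side')]
print(r.sense()['clock'])
cv2.imwrite('pics/top0x.png',cv2.resize(a[0],(800,600),interpolation=cv2.INTER_CUBIC))
E
```

```text
top 496.7076838830821 [0.53388888 0.04289174 0.87527334] [[-0.01, -1.0, 0.01], [-1.0, 0.01, -0.08], [0.08, -0.02, -1.0]]
side 409.2292878001962 [0.52060135 0.47326678 0.59303394] [[-0.98, -0.21, 0.01], [-0.17, 0.74, -0.66], [0.13, -0.64, -0.75]]
0.1
```

View pics/top0x.png

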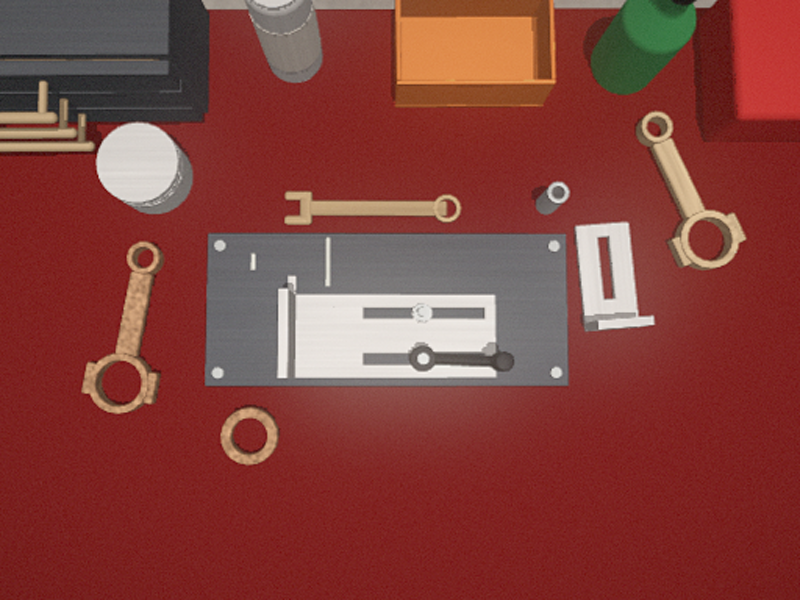

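View pics/side0.png

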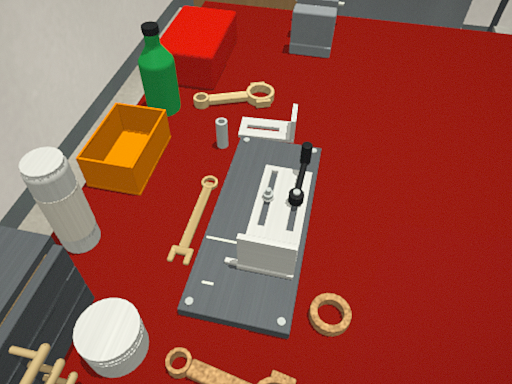

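The top view has +y to the left and +x up. The base is nearly axis-aligned. The long line is at about (328,262), the short one at (252,261) and the pointer at (291,282), so the bracket must move towards -y. The lever hub is at (423,358) and the grip at (503,361). I'll zoom in for exact pixels.

```bash
python3 - <<'E'
import cv2
a=cv2.imread('pics/top0.png')[145:250,125:335]
a=cv2.resize(a,None,fx=3.8,fy=3.8,interpolation=cv2.INTER_CUBIC)
cv2.imwrite('pics/crop.png',a);print(a.shape)
E
```

```text
(399, 798, 3)
```

View pics/crop.png

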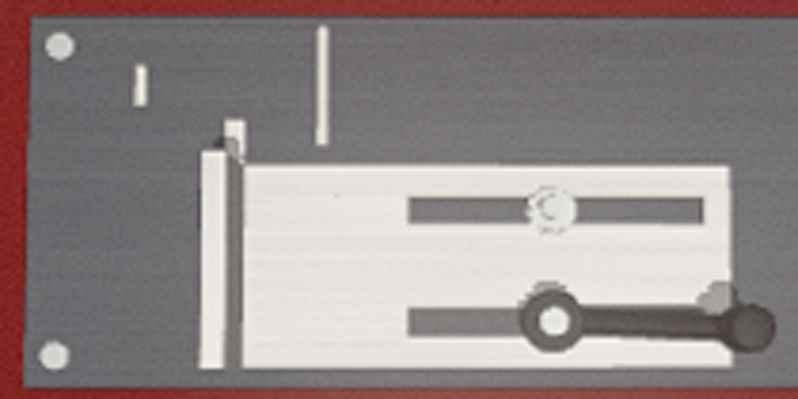

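Crop pixels: the long line runs (323,27)-(321.5,145). The plate's top face has corners (203,151), (226,151), (199,368) and (224,368). The pointer is at (235,125-155), the hub at (552,321) and the grip top at (751,328).

```bash
python3 - <<'E'
from h import *
s=np.load('pics/top0.npz')
P=lambda x,y,z: ray(s,125+(x+.5)/3.8-.5,145+(y+.5)/3.8-.5,z)
for n,x,y,z in [('L1',323,27,.02),('L2',321.5,145,.02),('S1',140.5,66,.02),('S2',140.5,105,.02),('p1',203,151,.1),('p2',226,151,.1),('p3',199,368,.1),('p4',224,368,.1),('foot1',730,167,.028),('foot2',732,366,.028),('hub',552,321,.057),('grip',751,328,.098),('b1',31,17,.02),('b2',24,387,.02),('sc1',60,46,.02),('sc2',55,355,.02),('ptr',235,121,.035)]: print(n,np.round(P(x,y,z),4))
print(r.sense()['orientation'],r.sense()['joints'])
E
```

```text
L1 [0.6755 0.1023 0.02  ]
L2 [0.6212 0.1033 0.02  ]
S1 [0.6583 0.1855 0.02  ]
S2 [0.6404 0.1855 0.02  ]
p1 [0.6111 0.1464 0.1   ]
p2 [0.611  0.1369 0.1   ]
p3 [0.5222 0.148  0.1   ]
p4 [0.5221 0.1378 0.1   ]
foot1 [ 0.6085 -0.0815  0.028 ]
foot2 [ 0.5191 -0.0803  0.028 ]
hub [0.5399 0.0015 0.057 ]
grip [ 0.5357 -0.0783  0.098 ]
b1 [0.6814 0.2355 0.02  ]
b2 [0.5135 0.2373 0.02  ]
sc1 [0.6679 0.2222 0.02  ]
sc2 [0.5276 0.2235 0.02  ]
ptr [0.6309 0.1408 0.035 ]
[-1.79901299e+02 -7.17603978e-03  1.65516470e+02] [ 7.22675353e+01  5.25686886e+00  7.05748376e+01  1.62066863e-03
  1.04267243e+02 -3.24854278e+00]
```

```bash
python3 - <<'E'
from h import *
o=[180,0,179.35]
r.reach([.5666,.1423,.32],o)
r.servo_line([.5666,.1423,.242],speed=.12)
r.grab(15)
q=r.sense(); print(q['clock'],q['tcp_pos'],q['opening'],q['contact_force'])
r.servo_line([.5662,.1037,.242],speed=.05)
q=r.sense(); print(q['clock'],q['tcp_pos'],q['contact_force'])
r.let_go(); r.servo_line([.5662,.1037,.34],speed=.2)
s=snap('top','top1'); snap('side','side1')
a=cv2.imread('pics/top1.png')[130:250,110:340]; b=cv2.imread('pics/side1.png')[130:340,160:340]
cv2.imwrite('pics/c1.png',np.hstack([cv2.resize(b,(320,373)),cv2.resize(a,(480,250)) if 0 else np.vstack([cv2.resize(a,(480,250)),np.zeros((123,480,3),np.uint8)])]))
q=r.sense(); print(q['clock'],q['contact_force'],q['joints'])
E
```

```text
4.2583 [0.56660068 0.14223079 0.24199674] 0.009649363054111798 [-0.34956848 -0.56143288 -0.43380817]
5.1833 [0.56620218 0.10348032 0.24197624] [0.56731657 0.14233483 0.17048759]
7.175 [ 0.05846046  0.72159956 -0.54007933] [ 6.99349570e+00  1.33842955e+00  8.13294848e+01  7.22332289e-04
  9.75451898e+01 -8.23584594e+01]
```

View pics/c1.png

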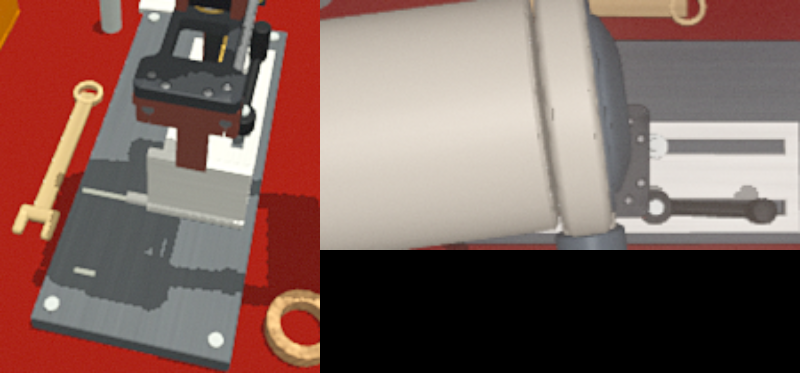

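The side view shows the pointer resting on the long line. Next I'll go above the lever grip, recheck from the top with the arm clear, and grasp the lever if the check agrees.

```bash
python3 - <<'E'
from h import *
g=[.5357,-.0783]
r.reach([*g,.34],[180,0,87.0])
snap('top','top2'); snap('wrist','w2')
a=cv2.imread('pics/top2.png')[130:250,125:335]; b=cv2.imread('pics/w2.png')
cv2.imwrite('pics/c2.png',np.vstack([cv2.resize(a,(560,320)),cv2.resize(b,(373,280)) if 0 else np.hstack([cv2.resize(b,(373,280)),np.zeros((280,187,3),np.uint8)])]))
q=r.sense(); print(q['clock'],q['joints'])
E
```

```text
8.4417 [-1.18576940e+01 -3.99512679e+00  8.63629689e+01  9.16858710e-03
  9.76603592e+01 -8.96413883e+00]
```

View pics/c2.png

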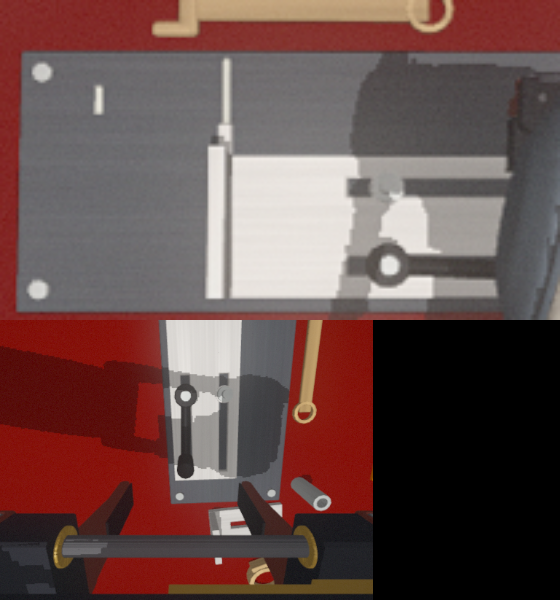

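In the top crop the pointer (x≈225) lies on the long line (x≈227), within about 1 mm, so the position is good. Now I'll swing the lever.

```bash
python3 - <<'E'
from h import *
pv=np.array([.5399,.0015]); 
def pose(th,z=.245):
    f=th+.0115; return [*(pv+.08*np.array([-np.sin(f),-np.cos(f)])),z],[180,0,90-np.degrees(f)]
p,o=pose(.04); r.servo_line(p,o,speed=.12)
r.grab(12)
q=r.sense(); print(q['clock'],q['tcp_pos'],q['opening'],q['contact_force'])
for th in np.linspace(.04,1.36,10)[1:]:
    p,o=pose(th); r.servo_line(p,o,speed=.06); q=r.sense(); print(round(th,2),q['clock'],np.round(q['contact_force'],1),round(q['opening'],4))
E
```

```text
10.4333 [ 0.53576053 -0.07838575  0.24498716] 0.0201366168776469 [-0.53003525  0.38716242  0.83659033]
0.19 10.775 [-0.3 -0.3 -0. ] 0.0197
0.33 11.1167 [-0.7  1.3 -0.1] 0.0194
0.48 11.4583 [ 0.8  0.7 -0.3] 0.02
0.63 11.8 [ 1.   2.6 -1.1] 0.0197
0.77 12.1417 [ 2.1  2.5 -1.4] 0.0194
0.92 12.4833 [ 3.2  4.7 -2.8] 0.0197
1.07 12.825 [ 4.4  3.7 -3.4] 0.0196
1.21 13.1667 [ 5.5  3.4 -4.2] 0.0196
1.36 13.5083 [ 5.8  2.4 -4. ] 0.0195
```

```bash
python3 - <<'E'
from h import *
r.let_go(); p=r.sense()['tcp_pos']
r.servo_line([p[0],p[1],.36],speed=.15)
r.reach([.33,-.4,.4],[180,0,10])
r.wait(.3)
snap('top','top3')
a=cv2.imread('pics/top3.png')[130:270,125:335]
cv2.imwrite('pics/c3.png',cv2.resize(a,None,fx=3.8,fy=3.8,interpolation=cv2.INTER_CUBIC))
q=r.sense(); print(q['clock'],q['contact_force'])
E
```

```text
17.425 [-0.93481809  0.17583038 -1.2009112 ]
```

View pics/c3.png

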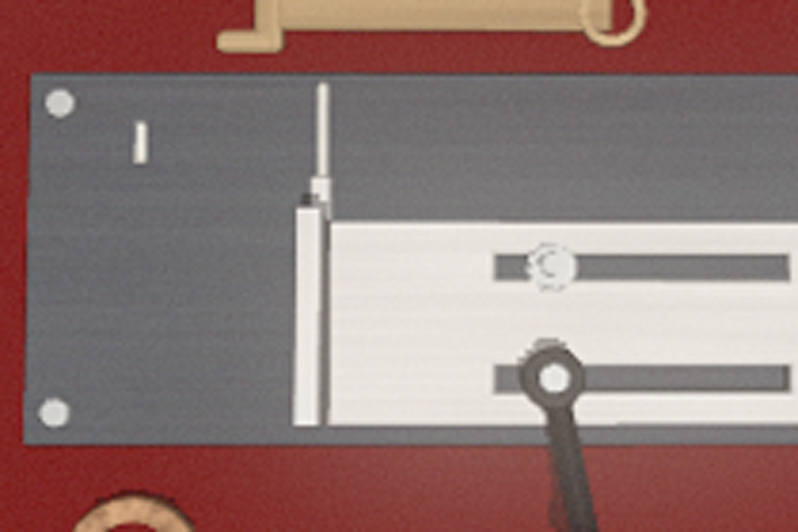

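The bracket's pointer (321,185) is on the long line (323,130). The lever points from (553,378) to about (580,530), roughly 80° round (1.37–1.39 rad). The arm is clear of everything.

```bash
python3 -c "
from h import *
r.hand_in()"
```

```text
the job is handed in; nothing more can be done
```

The bracket is on the long line, the clamp lever is swung tight, and I handed the job in after about 17.4 s on the robot's clock (limit 42 s). No verdict is reported.

- **Bracket:** I gripped the upright plate, slid it 38.6 mm towards -y onto the long line and let go. The top view after letting go, and again after clamping, shows the pointer within about 1 mm of the line.
- **Clamp lever:** I gripped the lever's grip and swung it clockwise from about 0.04 rad to a commanded 1.36 rad, just short of the 1.4 rad stop. I did not feel for the stop itself. The last picture puts the lever at about 1.37–1.39 rad, past the 1.2 rad needed.
- **Forces and clearance:** The tool force stayed under 10 N at every reading I took. The arm was clear of the scene when I handed in. No check failed or disagreed.

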